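Start the overhead shower from the vanity control

TASK

On the grey shower control lying on the vanity, push the large round key all the way down to wake it and let it spring back up, then push the long bar-shaped key all the way down to choose the overhead shower and let that spring back too. Do not press the small round key or the square key.

Things in the scene. Friction and masses are not known exactly. Their poses are not given: they have to be found in the camera images.
- big_round_top (a point): Large round white key, 50 mm across, pressed first. Straight-down spring key: 8 mm travel, 1.5 N to start it, 5 N fully down; flat top 42 mm above the vanity, 16 mm proud of its surround. This point is the centre of the key's top face and goes down with it; z points up.
- bar_top (a point): Long bar-shaped white key, 62 x 24 mm, pressed second. Straight-down spring key: 8 mm travel, 1.5 N to start it, 5 N fully down; flat top 42 mm above the vanity, 16 mm proud of its surround. This point is the centre of the key's top face and goes down with it; z points up, y runs along its length.
- square_top (a point): Square white key, 38 x 38 mm, not to be pressed. The four keys stand in a two-by-two field, 76 mm apart, in varying order, on a flat grey control 216 x 172 x 20 mm with a dark display strip along one edge. Same height and spring as the others. This point is the centre of the key's top face and goes down with it; z points up.
- small_round_top (a point): Small round white key, 28 mm across, not to be pressed. Same height and spring as the others. This point is the centre of the key's top face and goes down with it; z points up.

How it is judged:
On the way, in this order (a step that is already met when the one before it is completed fails the run):
1. the large round key is pushed down (more than 5 of its 8 mm) while the bar key is up (distance of big_round_top from where it was at the start of the episode above 0.005 m and distance of bar_top from where it was at the start of the episode below 0.002 m), for 0.05 s.
2. the large round key is back up (within 2 mm) and the bar key is pushed down (more than 5 of its 8 mm) (distance of big_round_top from where it was at the start of the episode below 0.002 m and distance of bar_top from where it was at the start of the episode above 0.005 m), for 0.05 s.
At the end, for the whole second after the job is handed in: All four keys have sprung back up, within 2 mm of where they started (distance of each of big_round_top, small_round_top, square_top, bar_top from where it was at the start of the episode below 0.002 m); the robot touches nothing.
It fails at once if the square key is pressed (more than 3 mm down) (distance of square_top from where it was at the start of the episode above 0.003 m).
It fails at once if the small round key is pressed (more than 3 mm down) (distance of small_round_top from where it was at the start of the episode above 0.003 m).
It also fails if it takes over 27 s, if anything falls off the work surface, if the arm or the gripper's body presses on something with over 40 N, if the wrist force passes 120 N, or if a joint passes its speed limit or range.

ROBOT

A 7-joint arm with a two-finger parallel gripper is mounted at the origin on the work surface. World frame = base frame: x ahead of the robot, y to its left, z up, the work surface at z = 0. Lengths are in m, angles in rad, forces in N, time in s.
With the tool pointing down it reaches from about 0.425 to 0.875 m from the base axis. Payload 8.4 kg.
Tool frame: the origin (TCP) lies on the centre line of the jaws, within the pads' length; the fingertips stand 11 mm ahead of it and the grasp point (between the pads) lies 8 mm behind it; z points along the fingers, y is the line along which they close (so a half turn about z gives the same grasp; the last joint's range is limited). The gripper opens to 85 mm and grips with 20 to 120 N. Pads are 22 mm wide; open, the fingers measure 114 mm over their backs; the gripper's body (76 mm by 85 mm) begins 54 mm behind the grasp point. The pads swing forward as they close: fully open they stand 13 mm farther back than shut.
Start: joints at [1.178, 0.333, 0.04, 1.465, -0.013, 1.343, -0.059], TCP at [0.188, -0.622, 0.242] pointing down, gripper open.
Joint ranges: [-2.58, 2.58], [-0.38, 2.09], [-1.3, 1.39], [0.25, 2.4], [-1.5, 4.64], [0.08, 2.09], [-2.65, 2.65]. Speed limits (rad/s): [2.22, 2.22, 2.79, 2.79, 3.14, 3.14, 3.14].

INTERFACE

Orientations are given as a rotation vector (axis times angle).
In Python, from cell import get_state, get_image, env, nets gives the robot as it stands. The module is installed in compiled form; this text tells all that it offers.
- The arm moves only by the shell command python3 -m creep 'ROWS' [FORCE]. ROWS is JSON, a list of rows, each a list of 3 entries, a list of its own where there are three numbers: the opening, from -1 (shut) to 1 (fully open), then the shift along the tool's x, y, z in units of 40 mm (1.0 is 40 mm), then the turn about the tool's z in units of 5 degrees (1.0 is 5 degrees). In form: [[gripper, [dx, dy, dz], spin], ...]. A call has 1 to 20 rows; each row is the pose to reach, as a shift and turn from the pose commanded when the call began, along the tool's axes at that moment; what a row does not reach only later rows make up. A row lasts 1/12 s, in which the tool goes at most 41.7 mm and 7.16 degrees, less where a joint would pass 70% of its speed; a pose out of reach is approached as far as the arm can. A call with a gripper value outside its range is refused whole. The fingers move at their own pace and stop on an object; FORCE is the grip in N (left out, the last holds). Time passes only in rows, so rows that repeat a pose let the fingers close. It gives the time, the measured TCP pose, the force, the opening and the grip force at its end, in the units of the state.
- get_state(): the state, without advancing time (a new reading comes with each control period).
- get_image(name): name is "scene" or "top"; returns a dict with "frame" (400x640x3 uint8, red, green, blue), "fov_y" (degrees; the focal length in pixels is half the picture's height over the tangent of half this angle, whatever the lens; pixels are square), "cx", "cy" (the principal point, pixels), "world_from_camera" (4x4, takes a point from camera to world coordinates). Camera axes: x right, y down, z forward; pixel columns grow to the right and rows downward; lengths in m; the calibration is good to about 2 mm. A picture is of the moment at which its call begins. There is no depth.
- env.sign_off(): hands the job in; it is judged then, once.
Trained networks look in a picture, given as the dict that the camera call returned (one of the last four; its "shot" number tells which), for a name from the list of things; names that differ only in an ending like _2 or _b are one class to them, and where a whole thing is asked for, a point or a joint stands for the part that bears it (a point fixed in the world has none). Each returns a list of dicts, best first, with "score" (0 to 1); they miss things now and then, are a little off and sometimes report something else, mostly with a low value. They report only what shows in the picture. A call takes as long as a camera call.
- nets.cut_out(picture, name): "mask" (400x640 bool, what is visible of it) and "rect" ([left, top, right, bottom] in pixels, round what is visible of it).
The state is a dict: "time_s": time; "qpos": joint angles; "qvel": joint speeds; "effort": joint torques, N m; "position": TCP position; "tcp_rot": TCP orientation; "force": force on the tool from outside, world axes, zero at the start; "ft_torque": the same for the moment, N m; "opening": opening from 0.0 (shut) to 1.0 (fully open); "finger_force": force on a finger pad.
Only numpy, scipy, OpenCV 4.12 (cv2) and the standard library are available. Lean on these libraries where they do the work, as an engineer would, in place of code of your own. Each camera call takes 0.05 s, during which the arm holds its last target. There are 200 camera calls.

## Working session

There is one attempt and no reset: what is moved stays moved. The work goes in short steps, Python scripts to look and compute and a shell command to move; the robot and the scene stay as the last step left them, time stands still between calls to the robot, and variables do not carry over. Pictures are saved under pics/ and viewed, at most 10 in all, crops included, and the job is handed in when it is done.

```bash
mkdir -p pics; cat > h.py <<'E'
import numpy as np,cv2
from cell import get_state,get_image,env,nets
from scipy.spatial.transform import Rotation as R
def ray(p,u,v,z):
    f=p["frame"].shape[0]/2/np.tan(np.radians(p["fov_y"])/2);T=np.array(p["world_from_camera"])
    d=T[:3,:3]@[(u-p["cx"])/f,(v-p["cy"])/f,1];return T[:3,3]+d*(z-T[2,3])/d[2]
def proj(p,X):
    f=p["frame"].shape[0]/2/np.tan(np.radians(p["fov_y"])/2);T=np.array(p["world_from_camera"])
    c=T[:3,:3].T@(np.array(X)-T[:3,3]);return c[:2]/c[2]*f+[p["cx"],p["cy"]]
E
python3 - <<'E'
from h import *
s=get_state();print(s["time_s"],s["position"],s["tcp_rot"],s["opening"],s["force"]);print(R.from_rotvec(s["tcp_rot"]).as_matrix().round(3))
for n in("scene","top"):
    p=get_image(n);cv2.imwrite(f"pics/{n}0.png",p["frame"][:,:,::-1]);print(n,np.array(p["world_from_camera"])[:3,3])
    for k in("big_round_top","bar_top","square_top","small_round_top"):
        for d in nets.cut_out(p,k)[:3]:
            v,u=np.nonzero(d["mask"]);print(k,round(d["score"],2),np.round(d["rect"]),u.mean().round(1),v.mean().round(1),len(u),ray(p,u.mean(),v.mean(),.042).round(4))
E
```

```text
0.0 [ 0.18807643 -0.62175324  0.24144117] [-3.10623204e+00 -4.59532130e-01  4.94170490e-04] 1.0000493779432635 [ 0.4264255   0.75050558 -0.04962101]
[[ 0.957  0.29  -0.001]
 [ 0.29  -0.957  0.001]
 [-0.    -0.002 -1.   ]]
scene [0.94933101 0.24876435 0.60244468]
big_round_top 0.64 [269. 180. 292. 205.] 281.2 190.9 572 [ 0.5419 -0.038   0.042 ]
bar_top 0.79 [297. 200. 330. 226.] 313.9 212.4 601 [0.5564 0.036  0.042 ]
square_top 0.96 [269. 227. 298. 253.] 283.9 240.4 581 [0.6301 0.0214 0.042 ]
small_round_top 0.77 [244. 208. 263. 226.] 250.7 216.6 256 [ 0.6156 -0.0524  0.042 ]
top [0.53245537 0.06543455 0.76186647]
big_round_top 0.81 [350. 204. 384. 231.] 365.3 215.3 875 [ 0.534  -0.0404  0.042 ]
bar_top 0.63 [298. 192. 342. 218.] 316.0 204.2 627 [0.5485 0.0342 0.042 ]
square_top 0.61 [314. 142. 340. 169.] 327.3 155.7 641 [0.622  0.0193 0.042 ]
small_round_top 0.54 [366. 167. 388. 176.] 375.5 167.0 300 [ 0.6074 -0.0541  0.042 ]
```

View pics/top0.png

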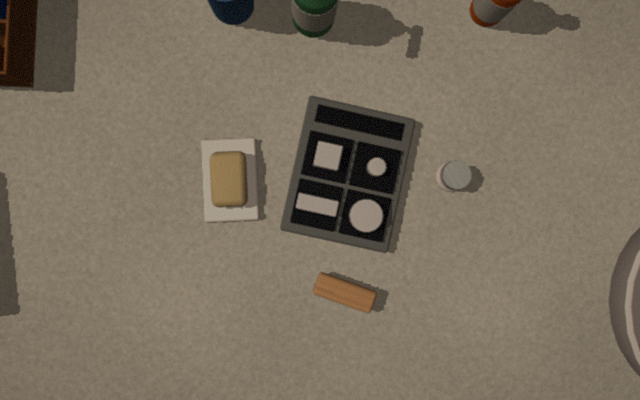

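View pics/scene0.png

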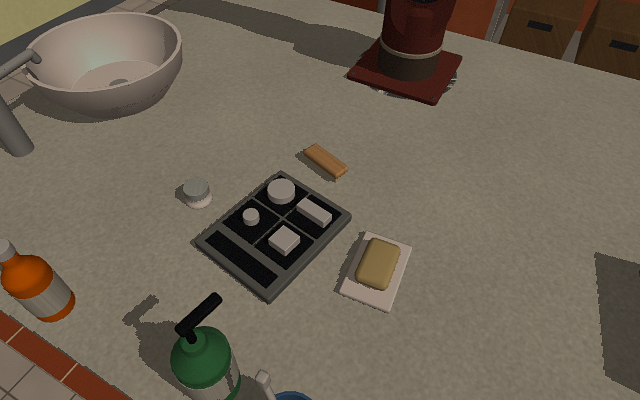

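The top view shows the big round key at (366,216), the bar at (317,205), the square at (327,156) and the small round key at (376,167). This matches the networks. I'll check that the path clears the basin.

```bash
python3 - <<'E'
from h import *
p=get_image("scene");t=get_image("top")
for X in([.188,-.622,.242],[.29,-.45,.24],[.4,-.25,.24],[.536,-.04,.24]):print(X,proj(p,X).round(),proj(t,X).round())
for z in(0,.1,.15):print(z,"rim L,R,near,far",[ray(p,u,v,z)[:2].round(3) for u,v in((27,65),(182,40),(105,117),(105,12))], "faucet top",ray(p,38,50,z)[:2].round(3), "top left rim",ray(t,612,300,z)[:2].round(3))
s=get_state();Rt=R.from_rotvec(s["tcp_rot"]).as_matrix()
for q in([.536,-.04,.1],[.550,.0345,.1]):print((Rt.T@(np.array(q)-s["position"])/.04).round(2))
b=np.array([.0485+.5,.0342])-[.534,-.0404];print(np.degrees(np.arctan2(b[1],b[0])))
E
```

```text
[0.188, -0.622, 0.242] [141. -59.] [902. 542.]
[0.29, -0.45, 0.24] [169. -27.] [752. 446.]
[0.4, -0.25, 0.24] [215.  19.] [577. 343.]
[0.536, -0.04, 0.24] [275.  95.] [391. 214.]
0 rim L,R,near,far [array([ 0.461, -0.839]), array([ 0.174, -0.585]), array([ 0.514, -0.514]), array([ 0.162, -0.885])] faucet top [ 0.4   -0.875] top left rim [ 0.409 -0.452]
0.1 rim L,R,near,far [array([ 0.542, -0.658]), array([ 0.303, -0.446]), array([ 0.586, -0.388]), array([ 0.293, -0.697])] faucet top [ 0.491 -0.688] top left rim [ 0.425 -0.384]
0.15 rim L,R,near,far [array([ 0.583, -0.568]), array([ 0.367, -0.377]), array([ 0.623, -0.324]), array([ 0.358, -0.603])] faucet top [ 0.537 -0.595] top left rim [ 0.433 -0.35 ]
[ 12.54 -11.41   3.56]
[ 13.41 -13.09   3.56]
79.00057064618133
```

The basin rim is at about 0.1 m, so a straight move at z = 0.24 clears it. I'll go above the big key with the fingers shut.

```bash
python3 -m creep '[[-1,[12.54,-11.41,0],0],[-1,[12.54,-11.41,0],0],[-1,[12.54,-11.41,0],0],[-1,[12.54,-11.41,0],0],[-1,[12.54,-11.41,0],0],[-1,[12.54,-11.41,0],0],[-1,[12.54,-11.41,0],0],[-1,[12.54,-11.41,0],0],[-1,[12.54,-11.41,0],0],[-1,[12.54,-11.41,0],0],[-1,[12.54,-11.41,0],0],[-1,[12.54,-11.41,0],0],[-1,[12.54,-11.41,0],0],[-1,[12.54,-11.41,0],0],[-1,[12.54,-11.41,0],0],[-1,[12.54,-11.41,0],0],[-1,[12.54,-11.41,0],0],[-1,[12.54,-11.41,0],0],[-1,[12.54,-11.41,0],0],[-1,[12.54,-11.41,0],0]]' 40
python3 -m creep '[[-1,[0,0,1],0],[-1,[0,0,2],0],[-1,[0,0,3],0],[-1,[0,0,3.7],0],[-1,[0,0,3.7],0],[-1,[0,0,3.7],0]]'
python3 - <<'E'
from h import *
s=get_state();print(s["time_s"],s["position"],s["tcp_rot"],s["opening"],s["force"])
for n in("scene","top"):
    p=get_image(n);f=p["frame"][100:300,200:460].copy();print(n,proj(p,[.536,-.04,.042]),proj(p,np.array(s["position"])-[0,0,.011]))
    cv2.imwrite(f"pics/{n}1.png",cv2.resize(f,None,fx=3,fy=3)[:,:,::-1])
E
```

```text
time_s: 2.27
position: [0.5358, -0.0414, 0.2422]
tcp_rot: [3.108, 0.458, -0.001]
force: [-0.7, -0.8, -0.4]
opening: 0.0
finger_force: 0.0
time_s: 2.77
position: [0.535, -0.0414, 0.0939]
tcp_rot: [-3.108, -0.457, 0.004]
force: [1.2, 0.0, 1.4]
opening: 0.0
finger_force: 0.0
2.7667 [ 0.53504753 -0.04142784  0.09393088] [-3.10778733 -0.45667259  0.00416979] 0.0004029361772116966 [1.21103161 0.02013018 1.42331926]
scene [281.9645877  188.29879651] [280.27802611 171.62151052]
top [365.01080323 213.96650675] [370.19674473 214.6536774 ]
```

View pics/scene1.png

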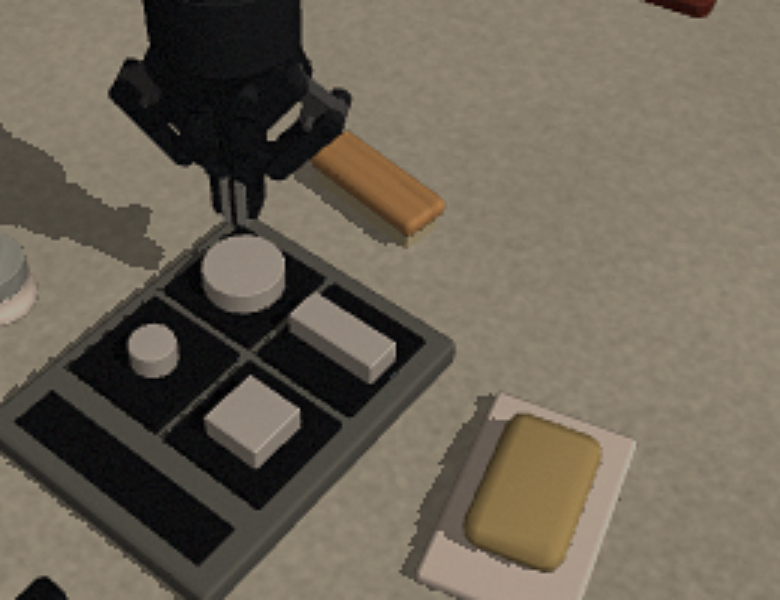

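View pics/top1.png

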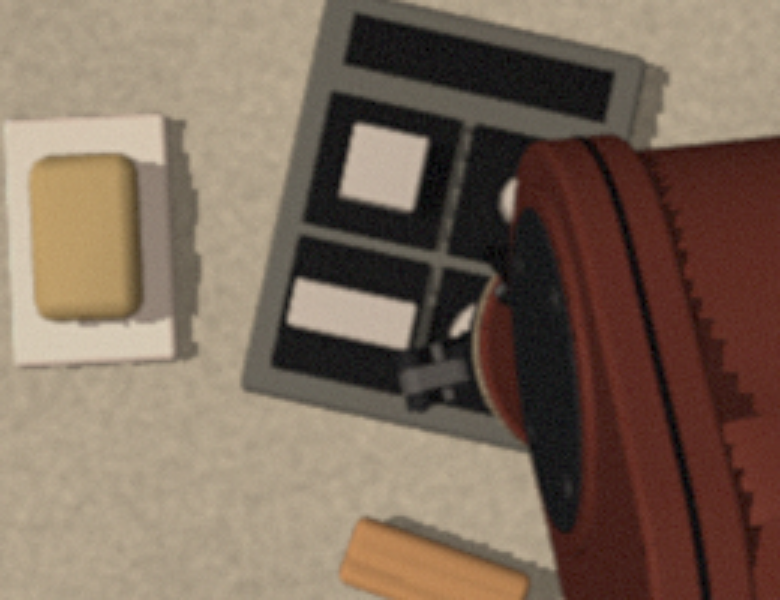

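The fingertips are right above the big key: tip at about (280,172) and key top at (281,187) in the scene picture. Pressing.

```bash
python3 -m creep '[[-1,[0,0,0.5],0],[-1,[0,0,0.9],0],[-1,[0,0,1.0],0],[-1,[0,0,1.1],0],[-1,[0,0,1.18],0],[-1,[0,0,1.2],0],[-1,[0,0,1.2],0]]'
```

```text
time_s: 3.45
position: [0.5371, -0.0404, 0.0475]
tcp_rot: [3.107, 0.459, 0.003]
force: [-0.7, -1.2, 3.7]
opening: 0.004
finger_force: 1.9
```

```bash
python3 -m creep '[[-1,[0,0,0.05],0],[-1,[0,0,0.1],0],[-1,[0,0,0.1],0],[-1,[0,0,0.1],0]]'; python3 - <<'E'
from h import *
p=get_image("scene");cv2.imwrite("pics/scene2.png",cv2.resize(p["frame"][150:260,220:360],None,fx=5,fy=5)[:,:,::-1])
print(get_state()["force"],get_state()["position"])
E
```

```text
time_s: 3.78
position: [0.5372, -0.0403, 0.0448]
tcp_rot: [3.106, 0.459, 0.003]
force: [-8.9, -1.5, 25.5]
opening: -0.001
finger_force: 12.8
[-8.22612256 -2.04154893 25.44397171] [ 0.53725886 -0.04030771  0.04476469]
```

View pics/scene2.png

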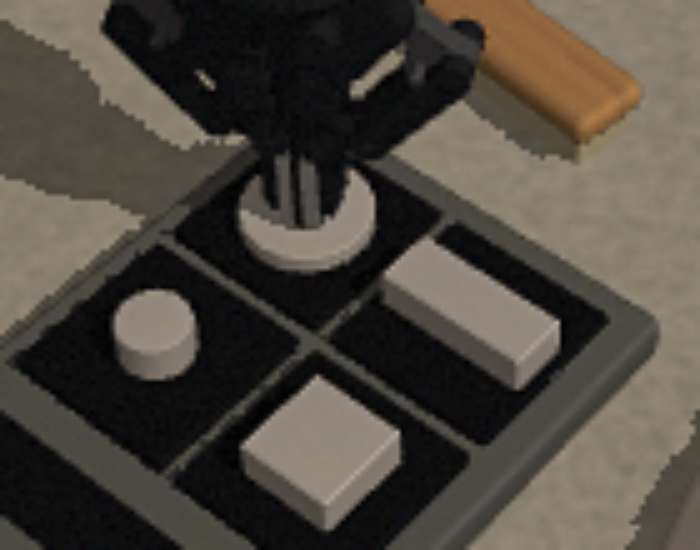

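The big key is fully down: the force jumped to 25 N at the stop, and the picture shows the key low at (281,195). Release, move over the bar and press it in stages.

```bash
python3 -m creep '[[-1,[0,0,-0.5],0],[-1,[0,0,-1.0],0],[-1,[0,0,-1.0],0],[-1,[0.45,-0.85,-1.0],0],[-1,[0.9,-1.7,-1.0],0],[-1,[0.9,-1.7,-1.0],0],[-1,[0.9,-1.7,-1.0],0],[-1,[0.9,-1.7,-1.0],0]]'; python3 - <<'E'
from h import *
p=get_image("scene");cv2.imwrite("pics/scene3.png",cv2.resize(p["frame"][150:260,220:360],None,fx=5,fy=5)[:,:,::-1])
s=get_state();print(s["position"],s["force"],proj(p,np.array(s["position"])-[0,0,.011]),proj(p,[s["position"][0],s["position"][1],.042]))
E
```

```text
time_s: 4.5
position: [0.5507, 0.0355, 0.0819]
tcp_rot: [-3.108, -0.461, 0.001]
force: [0.5, -0.9, -0.4]
opening: 0.001
finger_force: 0.0
[0.55069243 0.03465102 0.08193405] [-0.01781999 -0.35716799  0.13928549] [314.97539722 198.75988613] [314.86465003 209.76757177]
```

View pics/scene3.png

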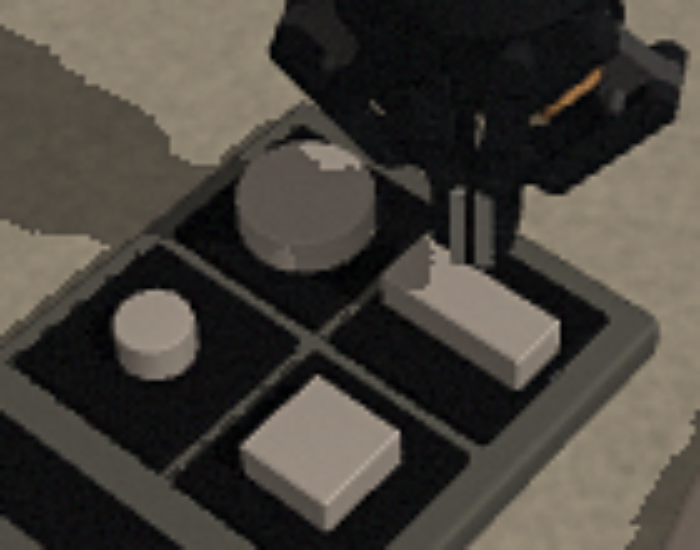

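The big key is back up, and the tip at (315,199) is above the bar's centre at about (314,209).

```bash
python3 -m creep '[[-1,[0,0,0.4],0],[-1,[0,0,0.6],0],[-1,[0,0,0.75],0],[-1,[0,0,0.85],0],[-1,[0,0,0.92],0],[-1,[0,0,0.96],0],[-1,[0,0,1.0],0],[-1,[0,0,1.0],0],[-1,[0,0,1.0],0]]'; python3 - <<'E'
from h import *
p=get_image("scene");cv2.imwrite("pics/scene4.png",cv2.resize(p["frame"][150:260,220:360],None,fx=5,fy=5)[:,:,::-1])
E
```

```text
time_s: 5.3
position: [0.5508, 0.0345, 0.0447]
tcp_rot: [3.106, 0.458, -0.001]
force: [-14.0, -5.0, 30.5]
opening: -0.003
finger_force: 14.9
```

View pics/scene4.png

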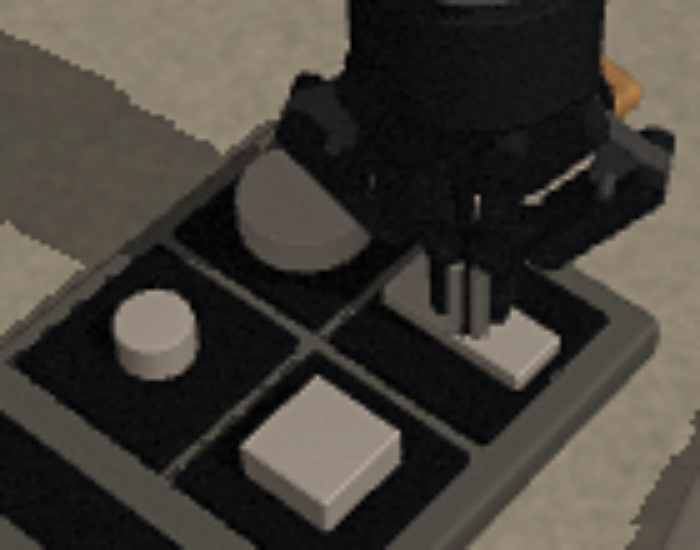

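The bar is down on its stop, at about (314,213), and the other keys are up. Lift clear.

```bash
python3 -m creep '[[-1,[0,0,-0.5],0],[-1,[0,0,-1.0],0],[-1,[0,0,-2.0],0],[-1,[0,0,-3.0],0],[-1,[0,0,-3.0],0],[-1,[0,0,-3.0],0],[-1,[0,0,-3.0],0],[-1,[0,0,-3.0],0]]'; python3 - <<'E'
from h import *
p=get_image("scene");cv2.imwrite("pics/scene5.png",cv2.resize(p["frame"][150:260,220:360],None,fx=5,fy=5)[:,:,::-1])
E
```

```text
time_s: 6.02
position: [0.5502, 0.0353, 0.1611]
tcp_rot: [-3.107, -0.46, 0.003]
force: [0.5, -0.5, -0.5]
opening: -0.002
finger_force: 0.0
```

View pics/scene5.png

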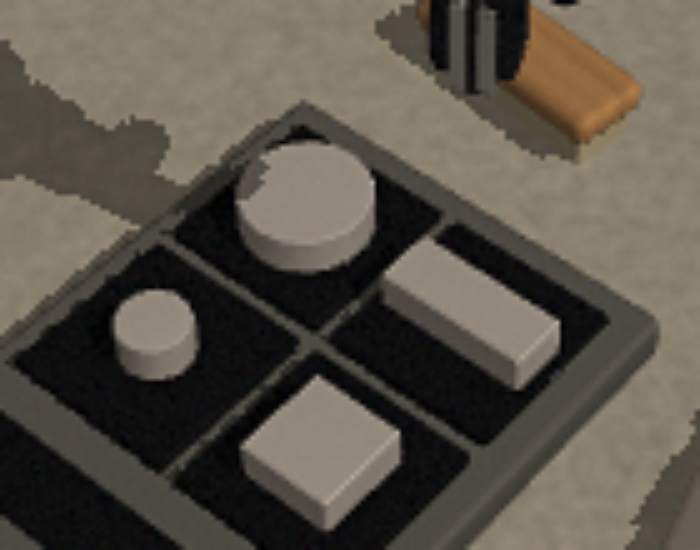

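All four keys are up and the gripper is clear.

```bash
python3 -c "
from cell import env
print(env.sign_off())"
```

```text
the job is handed in; nothing more can be done
None
```

I pressed the large round key and then the bar key fully down, and both sprang back. The small round and square keys were not touched, and I handed the job in just after 6 s with the arm clear; sign-off gave no verdict.

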